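# Refit a foot and press home the service panel of an upturned desktop computer

## Robot

A 6-joint arm with a two-finger parallel gripper is mounted at the origin on the work surface. World frame = base frame: x ahead of the robot, y to its left, z up, the work surface at z = 0. Lengths are in mm, angles in rad, forces in N, time in s.
With the tool pointing down it reaches from about 350 to 875 mm from the base axis. Payload 4.2 kg.
Tool frame: the origin (TCP) lies at the very end of the fingers, on their centre line; the grasp point (between the pads) lies env.tcp_to_grasp behind it (env.tcp_to_grasp is the distance from the TCP to the grasp point, in mm); z points along the fingers, y is the line along which they close (so a half turn about z gives the same grasp; the last joint's range is limited). The gripper opens to 85 mm and grips with 20 to 120 N. Pads are 22 mm wide; open, the fingers measure 114 mm over their backs; the gripper's body (76 mm by 85 mm) begins 54 mm behind the grasp point. The pads swing forward as they close: fully open they stand 13 mm farther back than shut.
Start: joints at [1.516, 0.385, 0.008, 0, -1.194, -0.259], TCP at [192.89, 594.469, 231.312] pointing down, gripper open.
Joint ranges: [-3.14, 3.14], [-1.21, 2.06], [-1.07, 1.41], [-3.16, 2.05], [-2.99, -0.16], [-3.1, 3.1]. Speed limits (rad/s): [2.79, 2.79, 3.14, 3.14, 3.14, 3.14].

## Interface

Orientations are given as [roll, pitch, yaw] about the fixed x, y, z axes, in that order (R = Rz(yaw) Ry(pitch) Rx(roll)).
In Python, from rig import env, imaging, workorder, status gives the robot as it stands (env), with the cameras (imaging), the job (workorder) and the readings (status).
- The arm moves only by the tool jog_arm, called after "Request:" as name(argument=value, ...), one argument or row to a line, values as JSON. Schema: {"type":"object","properties":{"motion":{"type":"array","items":{"type":"object","properties":{"jaw":{"type":"number"},"d":{"type":"array","items":{"type":"number"},"minItems":3,"maxItems":3},"rz":{"type":"number"}},"additionalProperties":false,"required":["jaw"]},"minItems":1,"maxItems":10},"grip_n":{"type":"number"},"only":{"type":"string"},"quiet":{"type":"boolean"},"lines":{"type":"string"}},"required":["motion"],"additionalProperties":false}. motion is a list of rows, 1 to 10 of them, each an object with the fields jaw (the finger opening in mm), d (a list: dx, dy, dz in mm), rz (a turn about the tool's z in rad); a field left out counts as zero (the opening has to be given); each row shifts and turns the commanded pose from where the row before left it, along the tool's axes as they then stand; what a row does not reach is not made up. A row lasts 1/12 s, in which the tool goes at most 41.7 mm and 0.125 rad, less where a joint would pass 70% of its speed; a pose out of reach is approached as far as the arm can. The fingers move at their own pace and stop on an object; grip_n is the grip in N (left out, the last holds). Time passes only in rows, so rows that do not move let the fingers close. The tool returns the time, the measured TCP pose, the force, the opening and the grip force at its end. only (a regular expression) keeps the lines of the reply that match it, lines (a string "A,B") keeps lines A to B, and quiet returns only ok. Input that does not fit is refused with a message, and nothing moves.
- status.read_state(): the state, without advancing time (a new reading comes with each control period).
- imaging.camera(name): name is "scene" or "top"; returns a dict with "pixels" (480x640x3 uint8, red, green, blue), "fx", "fy", "cx", "cy" (pixels), "extrinsics" (4x4, takes a point from camera to world coordinates). Camera axes: x right, y up, looking along -z (the intrinsics and any distortion apply to the point x, -y, -z); pixel columns grow to the right and rows downward; lengths in mm; the calibration is good to about 2 mm. A picture is of the moment at which its call begins. There is no depth.
- workorder.finish_job(): hands the job in; it is judged then, once.
The state is a dict: "clock": time; "joint_pos": joint angles; "joint_vel": joint speeds; "joint_torque": joint torques, N m; "tcp_pos": TCP position; "ee_rot": TCP orientation; "force": force on the tool from outside, world axes, zero at the start; "wrist_torque": the same for the moment, N m; "opening": finger opening in mm; "grasp_force": force on a finger pad.
Only numpy, scipy, OpenCV 4.12 (cv2) and the standard library are available. Lean on these libraries where they do the work, as an engineer would, in place of code of your own. Each camera call takes 0.05 s, during which the arm holds its last target. There are 200 camera calls.

## Task

Build up the missing foot on the computer's service panel: lay the yellow spacer disc centred on the blue round plate, then the black rubber foot centred on the spacer. Then turn the orange quarter-turn fastener clockwise until its slot lines up with the two red marks, and only after that push straight down on top of the rubber foot with the fingers until the panel is pressed fully home against the frame. Finish while still holding it pressed like that (do not let go); leave the worn white foot and everything else on the bench alone.

Things in the scene. Friction and masses are not known exactly. Their poses are not given: they have to be found in the camera images.
- spacer: Yellow plastic spacer disc, 50 mm diameter, 12 mm thick, 40 g, loose, flat on the bench. Origin: centre of its underside, z up.
- foot: New black rubber foot, a disc 44 mm diameter, 16 mm high with a small steel dot in its top, 30 g, loose, flat on the bench. Origin: centre of its underside, z up.
- case: White slim desktop computer upside down, fixed, 300 (x) x 340 (y) x 80 mm high, turned a little about the vertical. Origin: centre of its underside at bench height. Three fixed feet (50 mm wide, tops 116 mm above the bench) stand at case x, y = (100, 125), (100, -125), (-90, 125) mm; the fourth belongs on the blue plate of the service panel.
- foot_plate (a point): Centre of the top face of the blue round plate (60 mm diameter, 3 mm proud of the panel) on which the foot is built up. x, y axes are those of the case, z up. Part of the aluminium service panel, 120 (x) x 220 (y) x 5 mm, whose centre lies 70 mm away along +y. At rest 96 mm above the bench; sinks with the panel.
- panel (a joint): How far the sprung service panel is pushed down, in m: 0 = at rest, 8 mm off the frame; 0.008 = pressed fully home against the frame. Slides straight down only; the springs push up with about 6 N at 0 and 11 N at 0.008 (net of its weight), so it rises when let go. Unless the fastener is aligned within about 8 degrees, its hidden crossbar catches on the frame after 2 mm.
- fastener (a joint): Turn of the quarter-turn fastener, in rad: 0 = slot crosswise (along the panel's x), grows clockwise seen from above, 1.571 = slot aligned with the two red marks (along the panel's y); it can be turned past, up to a stop at 1.92. Friction about 0.05 N m, stays where it is left. Starts at 0.1 to 0.65.
- fastener_slot (a point): Top centre of the fastener's orange grip bar, on the turning axis, 140 mm from the foot plate along +y, 116 mm above the bench at rest. Bar 36 mm long (this point's x, along the black slot line on its top), 10 mm wide, 18 mm high, on a dark round head 34 mm wide, 5 mm high. The two red marks lie on the panel either side of the head, 28 mm from the axis along the panel's y.
- worn_foot: Bystander: worn white foot, disc 44 mm diameter, 9 mm high, loose, flat on the bench among the parts to fit. Origin: underside centre.
- screwdriver: Bystander: screwdriver with orange handle, lying on the bench, about 180 mm long.
- cutters: Bystander: side cutters with blue handles lying flat, 140 mm long.
- drive: Bystander: flat dark drive, 100 x 70 x 9 mm, lying on the far half of the upturned computer.
- parts_tin: Bystander: open metal tin of small screws, 110 x 80 x 25 mm.
- spool: Bystander: metal spool standing upright, 60 mm diameter, 50 mm high.
- multimeter: Bystander: yellow and black multimeter lying flat, 180 x 90 x 40 mm.

How it is judged:
By the outcome, as a careful person would: the job done as asked, in the order asked, and still so for the second after the job is handed in, while the arm keeps its last pose, push and grip.
It also fails if it takes over 64 s, if anything falls off the work surface, if the arm or the gripper's body presses on something with over 40 N, if the wrist force passes 120 N, or if a joint passes its speed limit or range.

## Working session

There is one attempt and no reset: what is moved stays moved. The work goes in short steps, Python scripts to look and compute and a tool call to move; the robot and the scene stay as the last step left them, time stands still between calls to the robot, and variables do not carry over. Pictures are saved under pics/ and viewed, at most 10 in all, crops included, and the job is handed in when it is done.

```bash
ls; mkdir -p pics
```

Run:
```python
from rig import env, imaging, workorder, status
import cv2,numpy as np
for n in("scene","top"):
    c=imaging.camera(n); cv2.imwrite(f"pics/{n}0.png",c["pixels"][:,:,::-1])
    print(n,[c[k] for k in("fx","fy","cx","cy")],[k for k in c]); print(np.round(c["extrinsics"],3).tolist())
s=status.read_state(); print(s["tcp_pos"],s["ee_rot"],env.tcp_to_grasp,s["clock"],s["opening"])
```

```text
pics
rig.py
scene [440.5808584218699, 440.5808584218699, 320.1139569304193, 244.6131828503339] ['pixels', 'fx', 'fy', 'cx', 'cy', 'extrinsics']
[[0.848, -0.317, 0.424, 1019.693], [0.529, 0.485, -0.696, -743.459], [0.015, 0.815, 0.579, 722.614], [0.0, 0.0, 0.0, 1.0]]
top [609.2096964132357, 609.2096964132357, 319.6856180062958, 230.6698984103568] ['pixels', 'fx', 'fy', 'cx', 'cy', 'extrinsics']
[[0.029, 0.993, -0.118, 334.892], [-1.0, 0.028, -0.003, 12.355], [0.001, 0.118, 0.993, 1728.592], [0.0, 0.0, 0.0, 1.0]]
[192.74497569 593.97369001 230.30703191] [ 3.13955795e+00 -1.40395456e-04 -3.13903003e-01] 18.700000000000003 0.1 85.41197266796362
```

View pics/scene0.png

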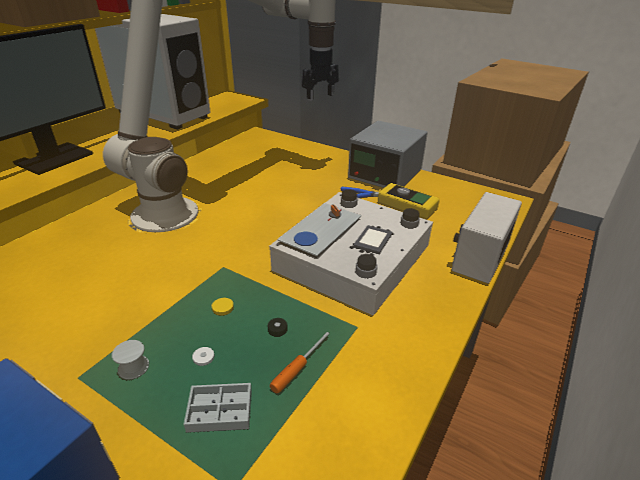

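View pics/top0.png

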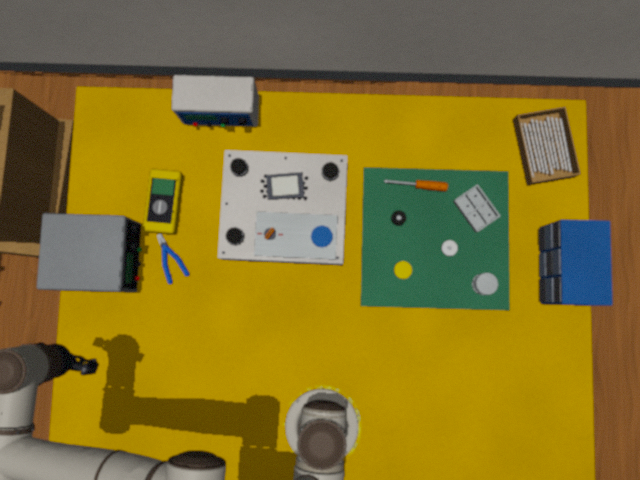

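Scene view: spacer at (222,306), foot (277,326), plate (306,239), fastener (335,211). Top view: spacer (403,269), foot (398,217), plate (321,236), fastener (270,233), worn foot (449,247). Next I'll segment these and triangulate.

Create h.py:
```python
import cv2,numpy as np
from rig import env, imaging, workorder, status
from scipy.optimize import least_squares
def proj(c,P):
    E=c["extrinsics"];q=(np.atleast_2d(P)-E[:3,3])@E[:3,:3]
    return np.c_[c["cx"]+c["fx"]*q[:,0]/-q[:,2],c["cy"]+c["fy"]*q[:,1]/q[:,2]]
def tri(cs,uvs):
    f=lambda p:np.concatenate([proj(c,p)[0]-u for c,u in zip(cs,uvs)])
    r=least_squares(f,[500,0,50]);return r.x,np.abs(r.fun).max()
def blob(c,uv,rad,f):
    """centroid, area of mask f(hsv) component nearest uv"""
    hsv=cv2.cvtColor(c["pixels"],cv2.COLOR_RGB2HSV).astype(int)
    m=f(hsv[...,0],hsv[...,1],hsv[...,2]).astype(np.uint8)
    k=np.zeros_like(m);cv2.circle(k,tuple(map(int,uv)),rad,1,-1);m*=k
    n,l,s,cen=cv2.connectedComponentsWithStats(m)
    i=1+np.argmax(s[1:,4]);h=cv2.convexHull(np.argwhere(l==i)[:,::-1].astype(np.int32))
    M=cv2.moments(h);return np.array([M["m10"],M["m01"]])/M["m00"],cv2.contourArea(h),l==i
def disc(c,x,y,z0,z1,r):
    a=np.linspace(0,6.283,40);P=np.concatenate([np.c_[x+r*np.cos(a),y+r*np.sin(a),0*a+z] for z in(z0,z1)])
    h=cv2.convexHull(proj(c,P).astype(np.float32));M=cv2.moments(h)
    return np.array([M["m10"],M["m01"]])/M["m00"],cv2.contourArea(h)
def fit(cs,uvs,r,t):
    f=lambda p:np.concatenate([disc(c,p[0],p[1],p[2]-t,p[2],r)[0]-u for c,u in zip(cs,uvs)])
    q=least_squares(f,[500,0,50],diff_step=1e-3);return q.x,np.abs(q.fun).max()
yellow=lambda h,s,v:(h>20)&(h<35)&(s>120)&(v>90)
dark=lambda h,s,v:(v<60)
blue=lambda h,s,v:(h>100)&(h<130)&(s>120)
orange=lambda h,s,v:(h<16)&(s>110)&(v>60)
red=lambda h,s,v:((h<6)|(h>172))&(s>90)
```

Create look.py:
```python
from h import *
S,T=imaging.camera("scene"),imaging.camera("top")
for n,us,ut,f,rs,rt,r,t in[("spacer",(222,306),(403,269),yellow,16,14,25,12),("foot",(277,326),(398,217),dark,14,12,22,16),("plate",(306,239),(321,236),blue,17,15,30,3),("fast",(335,211),(270,233),orange,12,10,0,0)]:
    a,A,_=blob(S,us,rs,f);b,B,_=blob(T,ut,rt,f)
    p,e=fit((S,T),(a,b),r,t) if r else tri((S,T),(a,b))
    print(n,a.round(1),A,b.round(1),B,"xyz(top)",p.round(1),"err px",round(e,2),[round(disc(c,p[0],p[1],p[2]-t,p[2],r)[1]) for c in(S,T)] if r else "")
s=cv2.resize(S["pixels"][190:270,260:360],None,fx=4,fy=4,interpolation=2);t=cv2.resize(T["pixels"][195:275,240:340],None,fx=4,fy=4,interpolation=2)
cv2.imwrite("pics/crop1.png",np.hstack([s,t])[:,:,::-1])
```

```bash
python3 look.py
```

```text
(no output)
```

View pics/crop1.png

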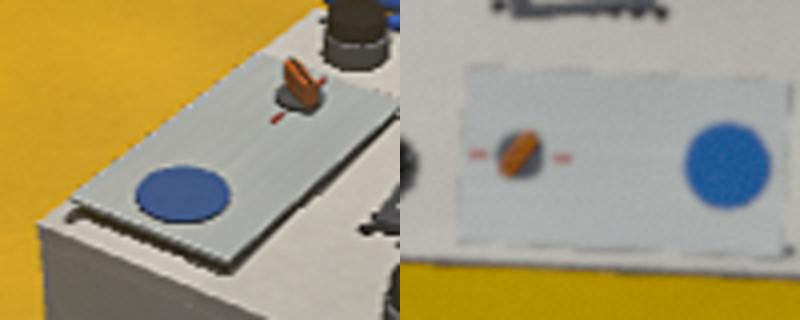

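Crop: blue plate and fastener with the bar leaning right of crosswise by about 0.65 rad; red marks sit either side of the head. The fit's numeric step failed at y=0, so I'll fix that and measure the angles.

```bash
sed -i 's/f=lambda p:np.concatenate(\[disc/g=lambda p:np.concatenate([disc/; s/q=least_squares(f,\[500,0,50\],diff_step=1e-3);return q.x/q=least_squares(lambda w:g(w-1e3),[1500,1000,1050],diff_step=1e-3);return q.x-1e3/' h.py
```

Add to look.py:
```python
# angles on top view
def onz(c,uv,z):
    E=c["extrinsics"];d=E[:3,:3]@np.array([(uv[0]-c["cx"])/c["fx"],-(uv[1]-c["cy"])/c["fy"],-1]);return E[:3,3]+d*(z-E[2,3])/d[2]
hsv=cv2.cvtColor(T["pixels"],cv2.COLOR_RGB2HSV)
_,_,m=blob(T,(270,233),10,orange);P=np.array([onz(T,p,116)[:2] for p in np.argwhere(m)[:,::-1]])
w,v=np.linalg.eigh(np.cov(P.T));a=v[:,1];print("bar centre",P.mean(0),"angle",np.arctan2(a[1],a[0])%np.pi, w**.5)
pl,_,_=blob(T,(321,236),15,blue);print("plate@96",onz(T,pl,96))
h=[c.astype(int) for c in cv2.split(hsv)]
rm=red(*h);yy,xx=np.nonzero(rm);
for u0,u1 in((254,265),(276,287)):
    k=(yy>228)&(yy<240)&(xx>=u0)&(xx<u1);print("mark",k.sum(),onz(T,(xx[k].mean(),yy[k].mean()),93) if k.any() else "")
```

```bash
python3 look.py
```

```text
spacer [222.1 305.8] 288.5 [402.5 269.5] 251.5 xyz(top) [ 436.2 -219.5   15.3] err px 0.01 [336, 257]
foot [277. 327.] 275.0 [398.2 217.7] 154.0 xyz(top) [ 583.7 -205.1   17.6] err px 0.1 [331, 201]
plate [305.2 238.1] 217.5 [321.5 236. ] 301.0 xyz(top) [515.3  11.6  98.6] err px 0.05 [279, 388]
fast [335.3 210.4] 66.0 [269.1 233.2] 45.5 xyz(top) [518.3 152.6 107.5] err px 0.39 
bar centre [516.4837287  151.48300298] angle 2.55250921150142 [3.7070101  8.80859795]
plate@96 [515.24436934  11.54632287  96.        ]
mark 0 
mark 0
```

Measured heights (15, 17.6, 98.6) are all 2–3 mm above the stated 12, 16 and 96, so the camera has a common bias and the positions are plausible. I'll square the tool to yaw 0 and head for the spacer.

Request:
jog_arm(
  motion=[
    {"jaw":85,"rz":-0.105},
    {"jaw":85,"rz":-0.105},
    {"jaw":85,"rz":-0.104},
    {"jaw":85,"d":[35,20,0]},
    {"jaw":85,"d":[35,20,0]},
    {"jaw":85,"d":[35,20,0]},
    {"jaw":85,"d":[35,20,0]},
    {"jaw":85,"d":[35,20,0]},
    {"jaw":85,"d":[35,20,0]},
    {"jaw":85,"d":[35,20,0]},
  ],
  grip_n=40,
)

```text
clock: 1.13
tcp_pos: [439.3, 453.3, 231.4]
ee_rot: [-3.141, -0.0, 0.001]
force: [0.4, 1.0, -0.0]
opening: 85.0
grasp_force: 0.0
```

Request:
jog_arm(
  motion=[
    {"jaw":85,"d":[0,40,0]},
    {"jaw":85,"d":[0,40,0]},
    {"jaw":85,"d":[0,40,0]},
    {"jaw":85,"d":[0,40,0]},
    {"jaw":85,"d":[0,40,0]},
    {"jaw":85,"d":[0,40,0]},
    {"jaw":85,"d":[0,40,0]},
    {"jaw":85,"d":[0,40,0]},
    {"jaw":85,"d":[0,40,0]},
    {"jaw":85,"d":[0,40,0]},
  ],
)

```text
clock: 1.97
tcp_pos: [437.5, 52.7, 231.7]
ee_rot: [-3.141, -0.001, 0.001]
force: [1.7, -0.3, 0.1]
opening: 85.4
grasp_force: 0.0
```

Request:
jog_arm(
  motion=[
    {"jaw":85,"d":[0,40,0]},
    {"jaw":85,"d":[0,40,0]},
    {"jaw":85,"d":[0,40,0]},
    {"jaw":85,"d":[0,40,0]},
    {"jaw":85,"d":[0,40,0]},
    {"jaw":85,"d":[0,40,0]},
    {"jaw":85,"d":[0,33,0]},
    {"jaw":85,"d":[0,0,20]},
    {"jaw":85,"d":[0,0,20]},
    {"jaw":85},
  ],
)

```text
clock: 2.8
tcp_pos: [435.2, -218.5, 187.7]
ee_rot: [-3.139, 0.008, -0.003]
force: [-0.4, 0.6, -0.7]
opening: 85.0
grasp_force: 0.0
```

Request:
jog_arm(
  motion=[
    {"jaw":65,"d":[1,1,36]},
    {"jaw":65,"d":[0,0,36]},
    {"jaw":65,"d":[0,0,36]},
    {"jaw":65,"d":[0,0,36]},
    {"jaw":65,"d":[0,0,25]},
    {"jaw":65,"d":[0,0,12]},
    {"jaw":65,"d":[0,0,4]},
    {"jaw":65},
    {"jaw":65},
  ],
  grip_n=25,
)

```text
clock: 3.55
tcp_pos: [440.4, -219.5, 7.4]
ee_rot: [3.141, -0.002, 0.001]
force: [-0.8, -1.0, 1.0]
opening: 64.8
grasp_force: 0.0
```

Request:
jog_arm(
  motion=[
    {"jaw":40},
    {"jaw":40},
    {"jaw":40},
    {"jaw":40},
    {"jaw":40},
    {"jaw":40},
  ],
  grip_n=25,
)

```text
clock: 4.05
tcp_pos: [440.5, -219.6, 8.3]
ee_rot: [3.141, -0.004, 0.001]
force: [-0.8, 1.3, 5.0]
opening: 47.0
grasp_force: 24.8
```

The commanded height is about 6, so the fingers stand too high. I'll open, lower, shift −3 in x and regrip.

Request:
jog_arm(
  motion=[
    {"jaw":65},
    {"jaw":65},
    {"jaw":65},
    {"jaw":65,"d":[-3,0,0]},
    {"jaw":65,"d":[0,0,5]},
    {"jaw":65},
    {"jaw":40},
    {"jaw":40},
    {"jaw":40},
    {"jaw":40},
  ],
  grip_n=25,
)

```text
clock: 4.88
tcp_pos: [436.1, -219.5, 1.3]
ee_rot: [-3.142, 0.0, 0.0]
force: [-0.6, -0.3, -0.6]
opening: 48.9
grasp_force: 25.8
```

Request:
jog_arm(
  motion=[
    {"jaw":40},
    {"jaw":40},
  ],
)

```text
clock: 5.05
tcp_pos: [436.1, -219.5, 1.3]
ee_rot: [3.142, -0.0, 0.0]
force: [0.4, 0.3, -0.4]
opening: 48.5
grasp_force: 25.9
```

```bash
python3 -c "
from rig import env, imaging, workorder, status;s=status.read_state();print(s['joint_pos'])"
```

```text
[-1.32822157e-01  4.64208289e-01 -5.89863814e-01 -1.83263640e-05
 -5.16637628e-01  1.70382753e+00]
```

Request:
jog_arm(
  motion=[
    {"jaw":68},
    {"jaw":68},
    {"jaw":68},
    {"jaw":68,"rz":0.12},
    {"jaw":68,"rz":0.125},
    {"jaw":68,"rz":0.125},
    {"jaw":68,"rz":0.125},
    {"jaw":68,"rz":0.125},
    {"jaw":68,"rz":0.125},
    {"jaw":68,"rz":0.125},
  ],
)

```text
clock: 5.88
tcp_pos: [436.1, -219.5, 1.3]
ee_rot: [-3.141, -0.0, -0.876]
force: [-0.1, 0.0, -0.3]
opening: 68.2
grasp_force: 0.0
```

```bash
python3 -c "
from rig import env, imaging, workorder, status;s=status.read_state();print(s['joint_pos'])"
```

```text
[-1.32812465e-01  4.64116231e-01 -5.89857625e-01  8.70260075e-06
 -5.16672913e-01  8.27640191e-01]
```

Request:
jog_arm(
  motion=[
    {"jaw":68,"rz":0.117},
    {"jaw":68,"rz":0.117},
    {"jaw":68,"rz":0.117},
    {"jaw":68,"rz":0.117},
    {"jaw":68,"rz":0.117},
    {"jaw":68,"rz":0.116},
    {"jaw":40},
    {"jaw":40},
    {"jaw":40},
    {"jaw":40},
  ],
  grip_n=30,
)

```text
clock: 6.72
tcp_pos: [436.2, -219.5, 1.7]
ee_rot: [-3.141, -0.0, -1.568]
force: [-0.6, 0.9, 4.9]
opening: 48.3
grasp_force: 30.6
```

Request:
jog_arm(
  motion=[
    {"jaw":40},
    {"jaw":40},
  ],
)

```text
clock: 6.88
tcp_pos: [436.2, -219.5, 1.7]
ee_rot: [-3.141, -0.0, -1.569]
force: [-1.7, 1.2, 5.8]
opening: 48.2
grasp_force: 30.7Traceback (most recent call last):
```

```bash
python3 look.py | grep -v mark
```

```text
  File "look.py", line 4, in <module>
    a,A,_=blob(S,us,rs,f);b,B,_=blob(T,ut,rt,f)
                                ~~~~^^^^^^^^^^^
  File "h.py", line 16, in blob
    i=1+np.argmax(s[1:,4]);h=cv2.convexHull(np.argwhere(l==i)[:,::-1].astype(np.int32))
        ~~~~~~~~~^^^^^^^^^
    return _wrapfunc(a, 'argmax', axis=axis, out=out, **kwds)
    return bound(*args, **kwds)
ValueError: attempt to get argmax of an empty sequence
```

Request:
jog_arm(
  motion=[
    {"jaw":40,"d":[0,0,-35]},
    {"jaw":40,"d":[0,0,-35]},
    {"jaw":40,"d":[0,0,-35]},
    {"jaw":40,"d":[0,0,-35]},
    {"jaw":40,"d":[-33,-11,0]},
    {"jaw":40,"d":[-33,-11,0]},
    {"jaw":40,"d":[-33,-11,0]},
    {"jaw":40,"d":[-33,-11,0]},
    {"jaw":40,"d":[-33,-11,0]},
    {"jaw":40,"d":[-33,-11,0]},
  ],
  grip_n=30,
)

```text
clock: 7.82
tcp_pos: [502.0, -19.8, 141.0]
ee_rot: [3.141, 0.0, -1.57]
force: [0.8, -1.3, -0.9]
opening: 48.2
grasp_force: 31.4
```

Request:
jog_arm(
  motion=[
    {"jaw":40,"d":[-33,-13.1,0]},
    {"jaw":40},
    {"jaw":40},
    {"jaw":40,"d":[0,0,20]},
    {"jaw":40,"d":[0,0,12]},
    {"jaw":40},
    {"jaw":40},
  ],
)

```text
clock: 8.4
tcp_pos: [514.3, 10.5, 108.8]
ee_rot: [3.14, -0.001, -1.572]
force: [-0.6, 1.0, 0.5]
opening: 48.4
grasp_force: 31.4
```

Run:
```python
from h import *
S=imaging.camera("scene")
cv2.imwrite("pics/s2.png",cv2.resize(S["pixels"][150:290,210:410],None,fx=4,fy=4,interpolation=2)[:,:,::-1])
a,A,_=blob(S,(306,229),25,yellow);p=status.read_state()["tcp_pos"];print(a,A,p)
```

```text
[303.0625     232.90307971] 184.0 [515.08630155  10.72746704 109.51829374]
```

View pics/s2.png

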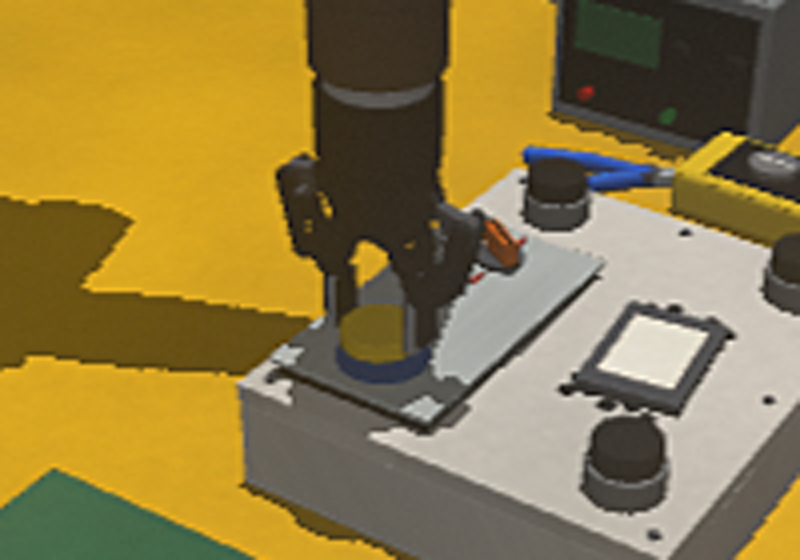

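The spacer is held level over the plate, showing at about (303,233) in the full frame. Lowering and releasing.

Request:
jog_arm(
  motion=[
    {"jaw":40,"d":[0,0,6]},
    {"jaw":40,"d":[0,0,3]},
    {"jaw":40,"d":[0,0,2]},
    {"jaw":40},
    {"jaw":40},
    {"jaw":40},
  ],
)

```text
clock: 8.95
tcp_pos: [515.3, 11.6, 98.5]
ee_rot: [-3.141, 0.0, -1.571]
force: [-0.3, 0.0, -0.5]
opening: 48.3
grasp_force: 31.4
```

Request:
jog_arm(
  motion=[
    {"jaw":65},
    {"jaw":65},
    {"jaw":65},
    {"jaw":70,"d":[0,0,-20]},
    {"jaw":70,"d":[0,0,-38]},
    {"jaw":70,"d":[0,0,-38]},
    {"jaw":70,"d":[40,0,0]},
    {"jaw":70,"d":[40,0,0]},
    {"jaw":70,"d":[40,0,0]},
    {"jaw":70,"d":[40,0,0]},
  ],
)

```text
clock: 9.78
tcp_pos: [515.0, -149.8, 195.0]
ee_rot: [-3.14, 0.0, -1.569]
force: [0.7, 0.4, 0.2]
opening: 70.2
grasp_force: 0.0Traceback (most recent call last):
```

Create chk.py:
```python
from h import *
import sys
S,T=imaging.camera("scene"),imaging.camera("top")
def go(n,us,ut,f,rs,rt,r,t):
    a,A,_=blob(S,us,rs,f);b,B,m=blob(T,ut,rt,f);p,e=fit((S,T),(a,b),r,t);q=np.linalg.norm(0)
    print(n,a.round(1),A,b.round(1),B,p.round(1),round(e,2));return m
go("spacer",(306,232),(321,236),yellow,20,16,25,12)
go("foot",(277,326),(398,217),dark,14,12,22,16)
cv2.imwrite(sys.argv[1],np.hstack([cv2.resize(c["pixels"][v-30:v+30,u-30:u+30],None,fx=6,fy=6,interpolation=2) for c,u,v in((S,306,232),(T,321,236))])[:,:,::-1])
```

```bash
python3 chk.py pics/c3.png
```

```text
  File "chk.py", line 7, in <module>
    go("spacer",(306,232),(321,236),yellow,20,16,25,12)
    ~~^^^^^^^^^^^^^^^^^^^^^^^^^^^^^^^^^^^^^^^^^^^^^^^^^
  File "chk.py", line 5, in go
    a,A,_=blob(S,us,rs,f);b,B,m=blob(T,ut,rt,f);p,e=fit((S,T),(a,b),r,t);q=np.linalg.norm(0)
                                ~~~~^^^^^^^^^^^
  File "h.py", line 16, in blob
    i=1+np.argmax(s[1:,4]);h=cv2.convexHull(np.argwhere(l==i)[:,::-1].astype(np.int32))
        ~~~~~~~~~^^^^^^^^^
    return _wrapfunc(a, 'argmax', axis=axis, out=out, **kwds)
    return bound(*args, **kwds)
ValueError: attempt to get argmax of an empty sequence
```

Request:
jog_arm(
  motion=[
    {"jaw":70,"d":[18.9,-22.8,0]},
    {"jaw":70,"d":[18.9,-22.8,0]},
    {"jaw":70,"d":[18.9,-22.8,0]},
    {"jaw":70},
  ],
)

```text
clock: 10.22
tcp_pos: [586.8, -207.4, 193.4]
ee_rot: [-3.14, -0.001, -1.572]
force: [0.1, -0.9, -0.4]
opening: 70.0
grasp_force: 0.0
```

```bash
sed -i '/^go("foot/d' chk.py
python3 chk.py pics/c3.png
```

```text
spacer [309.  236.2] 106.0 [320.6 235.1] 171.5 [520.   16.3 107.5] 1.29
```

View pics/c3.png

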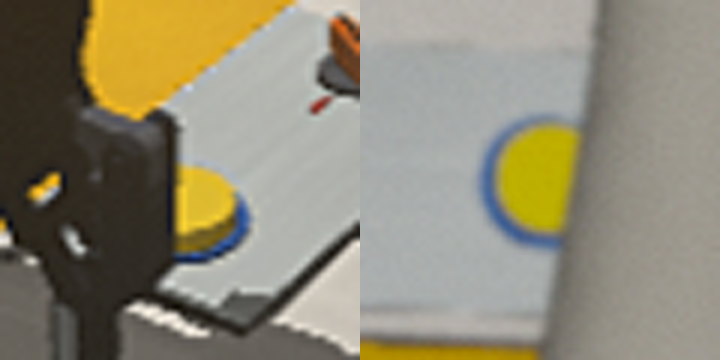

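Spacer looks seated and near-centred on the plate; the arm hides part of it, so I'll check fully later. Picking the foot.

Request:
jog_arm(
  motion=[
    {"jaw":65},
    {"jaw":65,"d":[0,0,40]},
    {"jaw":65,"d":[0,0,40]},
    {"jaw":65,"d":[0,0,40]},
    {"jaw":65,"d":[0,0,40]},
    {"jaw":65,"d":[0,0,20]},
    {"jaw":65,"d":[0,0,8]},
    {"jaw":65,"d":[0,0,3]},
    {"jaw":65},
    {"jaw":65},
  ],
)

```text
clock: 11.15
tcp_pos: [585.0, -205.0, 5.5]
ee_rot: [-3.138, -0.001, -1.57]
force: [-0.4, -0.6, 0.9]
opening: 65.0
grasp_force: 0.0
```

Request:
jog_arm(
  motion=[
    {"jaw":36},
    {"jaw":36},
    {"jaw":36},
    {"jaw":36},
    {"jaw":36},
    {"jaw":36},
  ],
  grip_n=25,
)

```text
clock: 11.65
tcp_pos: [584.7, -205.3, 5.5]
ee_rot: [-3.138, -0.001, -1.57]
force: [-1.6, 2.1, 6.4]
opening: 43.1
grasp_force: 24.9
```

Request:
jog_arm(
  motion=[
    {"jaw":62},
    {"jaw":62},
    {"jaw":62,"d":[0,0,2],"rz":-0.12},
    {"jaw":62,"rz":-0.121},
    {"jaw":62,"rz":-0.121},
    {"jaw":62,"rz":-0.121},
    {"jaw":62,"rz":-0.121},
    {"jaw":62,"rz":-0.121},
    {"jaw":62,"rz":-0.121},
    {"jaw":62,"rz":-0.121},
  ],
)

```text
clock: 12.48
tcp_pos: [583.4, -205.2, 1.1]
ee_rot: [3.141, 0.0, -0.598]
force: [0.0, 0.5, 0.4]
opening: 61.9
grasp_force: 0.0
```

Request:
jog_arm(
  motion=[
    {"jaw":62,"rz":-0.121},
    {"jaw":62,"rz":-0.121},
    {"jaw":62,"rz":-0.121},
    {"jaw":62,"rz":-0.121},
    {"jaw":62,"rz":-0.121},
    {"jaw":62},
    {"jaw":36},
    {"jaw":36},
    {"jaw":36},
    {"jaw":36},
  ],
  grip_n=25,
)

```text
clock: 13.32
tcp_pos: [583.7, -205.2, 1.5]
ee_rot: [3.141, -0.0, 0.0]
force: [-0.5, 0.2, 1.0]
opening: 42.8
grasp_force: 25.5
```

Request:
jog_arm(
  motion=[
    {"jaw":36},
    {"jaw":36},
  ],
)

```text
clock: 13.48
tcp_pos: [583.7, -205.2, 1.5]
ee_rot: [3.141, -0.0, 0.001]
force: [0.5, -0.2, 1.1]
opening: 43.0
grasp_force: 25.6
```

Request:
jog_arm(
  motion=[
    {"jaw":36,"d":[0,0,-35]},
    {"jaw":36,"d":[0,0,-40]},
    {"jaw":36,"d":[0,0,-40]},
    {"jaw":36,"d":[0,40,-30]},
    {"jaw":36,"d":[0,40,0]},
    {"jaw":36},
  ],
  grip_n=30,
)

```text
clock: 13.98
tcp_pos: [584.4, -283.5, 143.7]
ee_rot: [3.139, -0.005, -0.003]
force: [0.6, 1.0, -1.1]
opening: 42.3
grasp_force: 30.9
```

Run:
```python
from h import *
S,T=imaging.camera("scene"),imaging.camera("top")
a,A,_=blob(S,(306,232),20,yellow);b,B,m=blob(T,(321,236),16,yellow)
print("spacer",a,A,b,B)
for P in((515.3,11.6,110.6),):
  for c in(S,T): print([np.round(v,1) for v in disc(c,*P[:2],98.6,110.6,25)])
try: print(fit((S,T),(a,b),25,12))
except Exception as e: print(e)
x,X,_=blob(T,(321,236),16,lambda h,s,v:(blue(h,s,v)|yellow(h,s,v)));print("union",x,X)
cv2.imwrite("pics/c4.png",np.hstack([cv2.resize(c["pixels"][v-30:v+30,u-30:u+30],None,fx=6,fy=6,interpolation=2) for c,u,v in((S,306,232),(T,321,236))])[:,:,::-1])
```

```text
spacer [304.94484412 236.37090328] 208.5 [322.38596491 235.37792398] 228.0
[array([305.2, 235.6]), np.float64(257.3)]
[array([321.5, 235.6]), np.float64(279.4)]
(array([516.06589869,   9.30377825, 109.91273208]), np.float64(0.046207063470660614))
union [322.38596491 235.37792398] 228.0
```

View pics/c4.png

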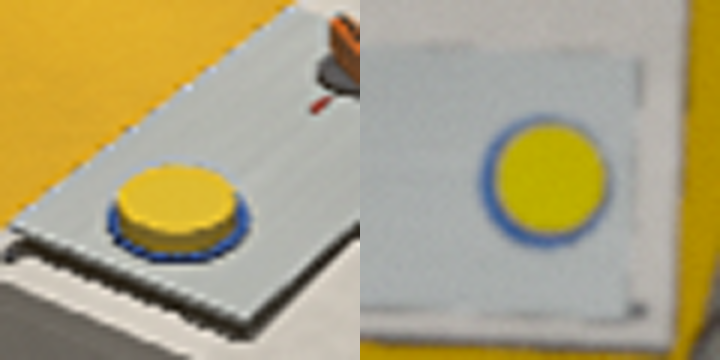

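The spacer sits about 2.2 mm too far toward −y: in the top crop its blue margin is wide at left (481–495) and thin at right (608–612). I'll set the foot on top. Then I'll grip the spacer along y, which aligns both to the tool, and slide the stack into place.

Request:
jog_arm(
  motion=[
    {"jaw":36,"d":[-8.6,-37.1,0]},
    {"jaw":36,"d":[-8.6,-37.1,0]},
    {"jaw":36,"d":[-8.6,-37.1,0]},
    {"jaw":36,"d":[-8.6,-37.1,0]},
    {"jaw":36,"d":[-8.6,-37.1,0]},
    {"jaw":36,"d":[-8.6,-37.1,0]},
    {"jaw":36,"d":[-8.6,-37.1,0]},
    {"jaw":36,"d":[-8.6,-37.1,0]},
    {"jaw":36,"d":[0,0,15]},
    {"jaw":36},
  ],
)

```text
clock: 14.92
tcp_pos: [511.6, 20.6, 123.9]
ee_rot: [3.141, 0.006, 0.006]
force: [1.3, -0.3, -0.7]
opening: 42.8
grasp_force: 30.9
```

Request:
jog_arm(
  motion=[
    {"jaw":36},
    {"jaw":36},
  ],
)

```text
clock: 15.08
tcp_pos: [514.3, 17.9, 126.2]
ee_rot: [3.141, 0.001, 0.001]
force: [0.6, -0.3, 0.5]
opening: 42.6
grasp_force: 30.9
```

Request:
jog_arm(
  motion=[
    {"jaw":36,"d":[0,6.3,0]},
    {"jaw":36,"d":[0,0,8]},
    {"jaw":36,"d":[0,0,5]},
    {"jaw":36,"d":[0,0,2]},
    {"jaw":36},
    {"jaw":36},
    {"jaw":36},
  ],
)

```text
clock: 15.67
tcp_pos: [514.7, 11.8, 111.4]
ee_rot: [3.142, -0.0, 0.001]
force: [-0.1, 0.2, -0.5]
opening: 42.3
grasp_force: 30.9
```

Request:
jog_arm(
  motion=[
    {"jaw":36,"d":[0,0,1.5]},
    {"jaw":36},
    {"jaw":62},
    {"jaw":62},
    {"jaw":62},
    {"jaw":62,"d":[0,0,6]},
    {"jaw":62,"d":[0,0,5]},
    {"jaw":62},
    {"jaw":62},
  ],
)

```text
clock: 16.42
tcp_pos: [514.1, 11.8, 98.2]
ee_rot: [3.141, 0.001, 0.001]
force: [0.3, 0.6, 0.3]
opening: 62.2
grasp_force: 0.0
```

Request:
jog_arm(
  motion=[
    {"jaw":40},
    {"jaw":40},
    {"jaw":40},
    {"jaw":40},
    {"jaw":40},
    {"jaw":40},
  ],
  grip_n=20,
)

```text
clock: 16.92
tcp_pos: [514.6, 11.9, 99.0]
ee_rot: [3.142, -0.0, 0.001]
force: [-0.9, 0.1, 1.6]
opening: 48.5
grasp_force: 20.8
```

Request:
jog_arm(
  motion=[
    {"jaw":62},
    {"jaw":62},
    {"jaw":62},
    {"jaw":62,"d":[0,0,-20]},
    {"jaw":62,"d":[0,0,-40]},
    {"jaw":62,"d":[0,0,-40]},
    {"jaw":62,"d":[0.7,-35,0]},
    {"jaw":62,"d":[0.7,-35,0]},
    {"jaw":62,"d":[0.7,-35,0]},
    {"jaw":62,"d":[0.7,-35,0]},
  ],
)

```text
clock: 17.75
tcp_pos: [516.9, 153.3, 199.3]
ee_rot: [-3.141, -0.001, 0.0]
force: [0.8, 0.3, 0.5]
opening: 62.3
grasp_force: 0.0
```

Request:
jog_arm(
  motion=[
    {"jaw":30,"rz":0.118},
    {"jaw":30,"rz":0.118},
    {"jaw":30,"rz":0.118},
    {"jaw":30,"rz":0.118},
    {"jaw":30,"rz":0.117},
    {"jaw":30},
    {"jaw":30},
  ],
)

```text
clock: 18.33
tcp_pos: [517.0, 151.9, 198.7]
ee_rot: [3.142, 0.0, -0.585]
force: [-0.3, 0.1, 0.8]
opening: 30.1
grasp_force: 0.0
```

Create chk2.py:
```python
from h import *
import sys
S,T=imaging.camera("scene"),imaging.camera("top")
a,A,_=blob(S,(306,234),20,yellow);b,B,_=blob(T,(322,236),16,yellow)
print("spacer",a,b,A,B)
cv2.imwrite(sys.argv[1],np.hstack([cv2.resize(c["pixels"][v-20:v+20,u-20:u+20],None,fx=10,fy=10,interpolation=2) for c,u,v in((S,306,229),(T,321,236))])[:,:,::-1])
```

```bash
python3 chk2.py pics/c5.png
```

```text
spacer [295.92857143 220.7414966 ] [322.75409836 239.14025501] 98.0 91.5
```

View pics/c5.png

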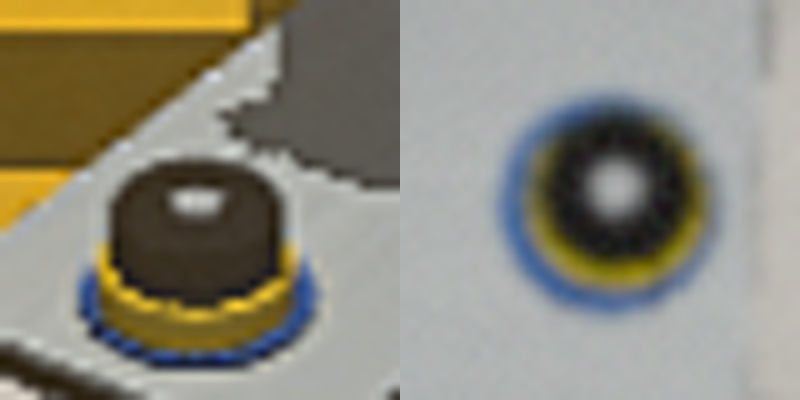

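Top crop centres: blue (608,201), yellow (616,197), foot dot (614,188). The height parallax accounts for the row difference, so the stack still sits 2.2 mm toward −y. That puts the plate's true y at about 14.1 in the robot frame, and the fastener's at about 154. I'll regrip the spacer at y = 14.1 to centre it.

Request:
jog_arm(
  motion=[
    {"jaw":62,"rz":-0.118},
    {"jaw":62,"rz":-0.118},
    {"jaw":62,"rz":-0.118},
    {"jaw":62,"rz":-0.118},
    {"jaw":62,"rz":-0.117},
    {"jaw":62,"d":[-0.7,34.4,0]},
    {"jaw":62,"d":[-0.7,34.4,0]},
    {"jaw":62,"d":[-0.7,34.4,0]},
    {"jaw":62,"d":[-0.7,34.4,0]},
    {"jaw":62},
  ],
)

```text
clock: 19.27
tcp_pos: [513.5, 10.1, 198.8]
ee_rot: [3.141, 0.001, -0.002]
force: [-0.7, 0.5, -0.2]
opening: 62.0
grasp_force: 0.0
```

Request:
jog_arm(
  motion=[
    {"jaw":62},
    {"jaw":62,"d":[0,0,30]},
    {"jaw":62,"d":[0,0,30]},
    {"jaw":62,"d":[0,0,20]},
    {"jaw":62,"d":[0,0,10]},
    {"jaw":62},
  ],
)

```text
clock: 19.77
tcp_pos: [513.2, 14.7, 106.6]
ee_rot: [3.14, 0.005, 0.003]
force: [0.3, -0.2, 0.6]
opening: 62.1
grasp_force: 0.0
```

Request:
jog_arm(
  motion=[
    {"jaw":62,"d":[0,0,8]},
    {"jaw":62,"d":[0,0,2]},
    {"jaw":62},
    {"jaw":62},
  ],
)

```text
clock: 20.1
tcp_pos: [515.1, 14.6, 99.6]
ee_rot: [-3.141, -0.002, 0.002]
force: [-0.9, 0.0, 0.3]
opening: 62.0
grasp_force: 0.0
```

Request:
jog_arm(
  motion=[
    {"jaw":40},
    {"jaw":40},
    {"jaw":40},
    {"jaw":40},
    {"jaw":40},
    {"jaw":40},
  ],
  grip_n=20,
)

```text
clock: 20.6
tcp_pos: [515.1, 14.4, 99.8]
ee_rot: [-3.141, -0.002, 0.002]
force: [-1.4, 0.0, 5.0]
opening: 48.7
grasp_force: 20.2
```

Request:
jog_arm(
  motion=[
    {"jaw":62},
    {"jaw":62},
    {"jaw":62},
    {"jaw":62,"d":[0,0,-20]},
    {"jaw":62,"d":[0,0,-40]},
    {"jaw":62,"d":[0,0,-40]},
    {"jaw":62,"d":[0.7,-35,0]},
    {"jaw":62,"d":[0.7,-35,0]},
    {"jaw":62,"d":[0.7,-35,0]},
    {"jaw":62,"d":[0.7,-35,0]},
  ],
)

```text
clock: 21.43
tcp_pos: [516.8, 155.6, 198.9]
ee_rot: [-3.141, -0.0, 0.0]
force: [0.5, 0.5, -0.5]
opening: 62.0
grasp_force: 0.0
```

Request:
jog_arm(
  motion=[
    {"jaw":30,"rz":0.118},
    {"jaw":30,"rz":0.118},
    {"jaw":30,"rz":0.118},
    {"jaw":30,"rz":0.118},
    {"jaw":30,"rz":0.117},
    {"jaw":30},
    {"jaw":30},
  ],
)

```text
clock: 22.02
tcp_pos: [517.0, 154.3, 198.5]
ee_rot: [3.141, 0.0, -0.585]
force: [0.3, -0.1, 0.3]
opening: 30.4
grasp_force: 0.0
```

```bash
python3 chk2.py pics/c6.png
```

```text
spacer [295.8559464  220.83919598] [322.32653061 238.72108844] 99.5 98.0
```

View pics/c6.png

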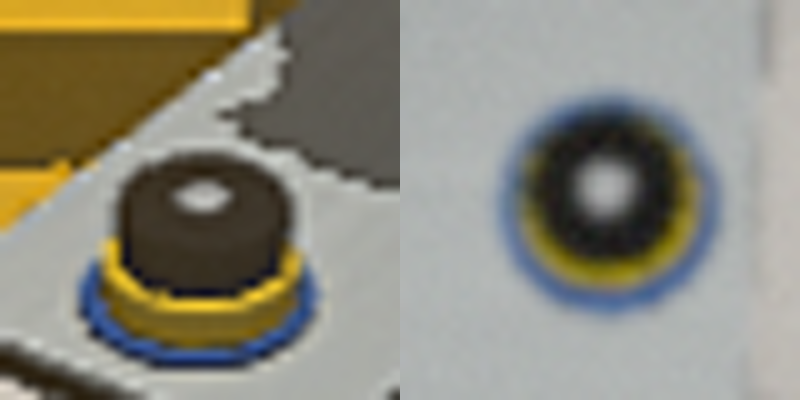

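Stack now centred: blue about (608,201), yellow mid-column 609, foot dot (606,187) with the expected parallax. Now the fastener.

Request:
jog_arm(
  motion=[
    {"jaw":30,"d":[0,0,36]},
    {"jaw":30,"d":[0,0,34]},
    {"jaw":30,"d":[0,0,18]},
    {"jaw":30,"d":[0,0,7]},
    {"jaw":30},
    {"jaw":30},
    {"jaw":4},
    {"jaw":4},
    {"jaw":4},
    {"jaw":4},
  ],
  grip_n=30,
)

```text
clock: 22.95
tcp_pos: [517.6, 153.9, 105.5]
ee_rot: [-3.141, -0.001, -0.587]
force: [-1.9, -3.9, 5.2]
opening: 8.9
grasp_force: 35.7
```

Request:
jog_arm(
  motion=[
    {"jaw":4},
    {"jaw":4},
  ],
)

```text
clock: 23.12
tcp_pos: [517.6, 153.9, 105.4]
ee_rot: [-3.141, -0.001, -0.587]
force: [-0.8, -3.6, 4.4]
opening: 8.9
grasp_force: 35.7
```

Request:
jog_arm(
  motion=[
    {"jaw":4,"rz":0.1},
    {"jaw":4,"rz":0.1},
    {"jaw":4,"rz":0.1},
    {"jaw":4,"rz":0.1},
    {"jaw":4,"rz":0.1},
    {"jaw":4,"rz":0.1},
    {"jaw":4,"rz":0.1},
    {"jaw":4,"rz":0.1},
    {"jaw":4,"rz":0.1},
    {"jaw":4,"rz":0.1},
  ],
  grip_n=40,
)

```text
clock: 23.95
tcp_pos: [517.0, 153.6, 105.2]
ee_rot: [-3.141, -0.001, -1.592]
force: [-1.8, -4.3, 5.9]
opening: 8.8
grasp_force: 41.0
```

Request:
jog_arm(
  motion=[
    {"jaw":4},
    {"jaw":4},
    {"jaw":30},
    {"jaw":30},
    {"jaw":30},
    {"jaw":30,"d":[0,0,-36]},
    {"jaw":30,"d":[0,0,-40]},
    {"jaw":30,"d":[0,0,-20]},
    {"jaw":4,"d":[-36,0,0]},
    {"jaw":4,"d":[-36,0,0]},
  ],
)

```text
clock: 24.78
tcp_pos: [519.3, 226.9, 202.4]
ee_rot: [-3.137, 0.004, -1.591]
force: [1.1, 0.1, -0.6]
opening: 6.8
grasp_force: 0.0
```

Request:
jog_arm(
  motion=[
    {"jaw":4,"d":[-36,0,0]},
    {"jaw":4,"d":[-36,0,0]},
    {"jaw":4},
  ],
)

```text
clock: 25.03
tcp_pos: [520.0, 304.1, 199.4]
ee_rot: [-3.14, 0.002, -1.583]
force: [1.2, -0.5, -0.1]
opening: 4.0
grasp_force: 0.0
```

Run:
```python
from h import *
T=imaging.camera("top")
cv2.imwrite("pics/c7.png",cv2.resize(T["pixels"][210:260,250:340],None,fx=8,fy=8,interpolation=2)[:,:,::-1])
```

```text
(no output)
```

View pics/c7.png

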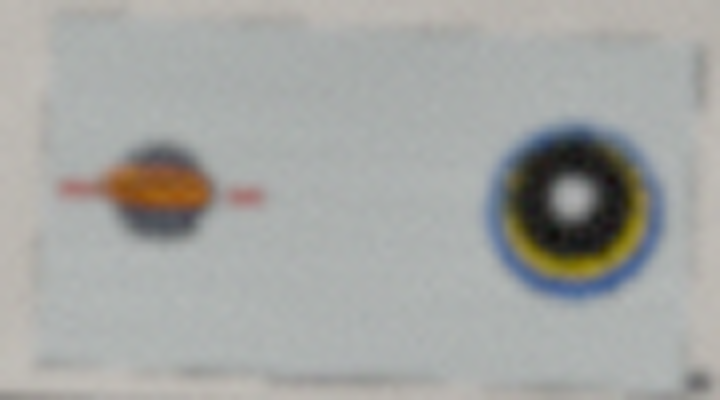

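The bar lines up with the marks: marks at (78,188) and (247,196) in the crop, image slope 0.047, against a commanded bar slope of 0.046. The stack is intact. Moving over the foot with the fingers shut.

Request:
jog_arm(
  motion=[
    {"jaw":0,"d":[40,0,0]},
    {"jaw":0,"d":[40,0,0]},
    {"jaw":0,"d":[40,0,0]},
    {"jaw":0,"d":[40,0,0]},
    {"jaw":0,"d":[40,0,0]},
    {"jaw":0,"d":[40,0,0]},
    {"jaw":0,"d":[40,0,0]},
    {"jaw":0},
    {"jaw":0},
    {"jaw":0},
  ],
  grip_n=40,
)

```text
clock: 25.92
tcp_pos: [514.7, 17.8, 199.9]
ee_rot: [-3.141, 0.0, -1.589]
force: [0.0, 0.0, 0.8]
opening: 0.0
grasp_force: 0.0
```

Request:
jog_arm(
  motion=[
    {"jaw":0},
    {"jaw":0},
  ],
)

```text
clock: 26.08
tcp_pos: [514.9, 19.3, 199.8]
ee_rot: [-3.141, 0.0, -1.586]
force: [-0.3, -1.1, 0.9]
opening: 0.1
grasp_force: 0.0
```

Request:
jog_arm(
  motion=[
    {"jaw":0,"d":[4.5,0,0]},
    {"jaw":0,"d":[0,0,30]},
    {"jaw":0,"d":[0,0,28]},
    {"jaw":0,"d":[0,0,12]},
    {"jaw":0},
    {"jaw":0},
    {"jaw":0},
  ],
)

```text
clock: 26.67
tcp_pos: [515.8, 14.4, 130.9]
ee_rot: [-3.139, 0.0, -1.587]
force: [-0.0, 0.8, -0.6]
opening: 0.1
grasp_force: 0.0
```

Request:
jog_arm(
  motion=[
    {"jaw":0,"d":[0,0,3]},
    {"jaw":0,"d":[0,0,2]},
    {"jaw":0,"d":[0,0,2]},
    {"jaw":0,"d":[0,0,2]},
    {"jaw":0,"d":[0,0,2]},
    {"jaw":0,"d":[0,0,2]},
    {"jaw":0},
    {"jaw":0},
  ],
)

```text
clock: 27.33
tcp_pos: [515.3, 14.0, 118.4]
ee_rot: [-3.14, 0.0, -1.587]
force: [-2.6, 1.1, 8.6]
opening: 0.3
grasp_force: 4.3
```

Request:
jog_arm(
  motion=[
    {"jaw":0,"d":[0,0,1]},
    {"jaw":0,"d":[0,0,1]},
    {"jaw":0,"d":[0,0,1]},
    {"jaw":0},
    {"jaw":0},
    {"jaw":0},
  ],
)

```text
clock: 27.83
tcp_pos: [515.3, 14.0, 116.0]
ee_rot: [-3.14, 0.0, -1.587]
force: [-4.0, 2.2, 10.8]
opening: 0.0
grasp_force: 5.7
```

Request:
jog_arm(
  motion=[
    {"jaw":0,"d":[0,0,1]},
    {"jaw":0,"d":[0,0,0.5]},
    {"jaw":0},
    {"jaw":0},
    {"jaw":0},
  ],
)

```text
clock: 28.25
tcp_pos: [515.3, 14.0, 115.9]
ee_rot: [-3.139, -0.0, -1.586]
force: [-8.1, 1.4, 19.5]
opening: -0.1
grasp_force: 9.7
```

The panel has bottomed: the TCP holds at 115.9 while the force rises from 11 to 19.5 N. One last look before handing in.

Request:
jog_arm(
  motion=[
    {"jaw":0},
    {"jaw":0},
    {"jaw":0},
  ],
)

```text
clock: 28.5
tcp_pos: [515.4, 14.0, 115.9]
ee_rot: [-3.139, -0.0, -1.586]
force: [-6.8, 1.7, 18.7]
opening: -0.1
grasp_force: 9.7
```

Run:
```python
from h import *
S=imaging.camera("scene")
cv2.imwrite("pics/c8.png",cv2.resize(S["pixels"][180:270,260:360],None,fx=6,fy=6,interpolation=2)[:,:,::-1])
```

```text
(no output)
```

View pics/c8.png

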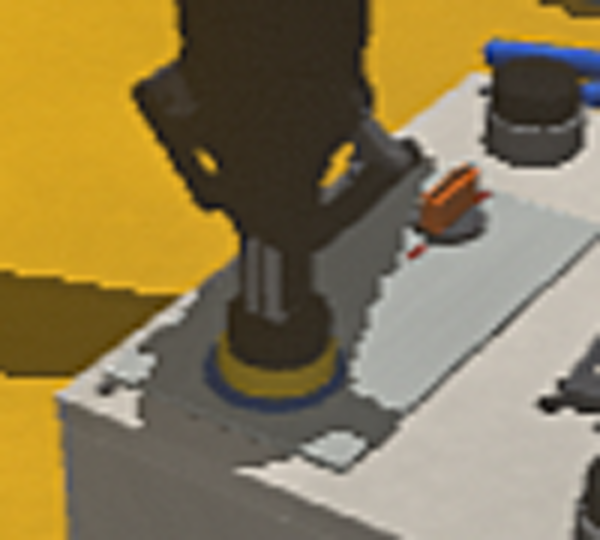

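The panel is flush with the frame, the stack is centred under the fingers at about (278,340) in the crop, and the bar lies along the red marks. Handing in.

```bash
python3 -c "
from rig import env, imaging, workorder, status;print(workorder.finish_job())"
```

```text
the job is handed in; nothing more can be done
None
```

Handed in at 28.5 s on the clock: spacer and rubber foot centred on the blue plate, fastener lined up with the red marks, and the panel still held fully home at about 19 N; no verdict came back.

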